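# Close the capsule box and snap its four clips down

## Task

Put the lid on the open capsule box so that it sits fully home all round, then flip all four of its side clips down until each snaps shut against the box. Leave the box standing about where it is, do not push or knock over the other things on the trolley, and let go of everything at the end.

Things in the scene. Friction and masses are not known exactly. Their poses are not given: they have to be found in the camera images.
- box: Loose white stoneware box, open on top, full of coffee capsules: outside 160 mm along its x, 120 mm along y, 80 mm high, walls 5 mm (mouth 150 x 110 mm), about 1.2 kg. Origin: centre of its underside, z up. At the middle of each side a lug stands 8 mm out of the wall, 60 to 64 mm above the underside; a shut clip hooks under it. It may be turned by up to 20 degrees.
- box_rim (a point): Centre of the box's mouth at the height of the rim, 80 mm above its underside; axes as the box's.
- lid_handle (a point): Centre of the bar of the lid's bridge handle; axes as the lid's (x along the long side, z up). The bar is 90 mm along x, 16 mm wide along y, 14 mm high; its centre is 25 mm above the top of the lid's plate and 45 mm above the underside of its plug. The lid starts lying the right way up on the trolley, turned by up to 20 degrees.
- lid_seat (a point): Centre of the underside of the lid's plate, which rests on the box's rim when home (this point then meets box_rim). Grey plastic lid, 0.4 kg with clips: plate 177 x 137 x 8 mm; below it a plug 12 mm deep, 147 x 107 mm (1.5 mm of play on each side in the mouth), its lowest 6 mm tapering to 138 x 98 mm, so that it guides itself in. Half a turn makes no difference.
- clip_a (a joint): Hinge of the clip on the lid's +x side: 0 = standing out, 10 degrees above level; grows as it is pushed down; 1.745 rad = shut, hanging straight down. Starts between -0.45 and 0.05 (sloping up and out). The hinge rubs a little: the clip stays where it is left until, near 1.5, its hook meets the lug; pressed in there with 2 to 5 N near its free end, it snaps shut and stays. Only with the lid home.
- clip_b (a joint): The same for the clip on the lid's -x side.
- clip_c (a joint): The same for the clip on the lid's +y side.
- clip_d (a joint): The same for the clip on the lid's -y side.
- clip_a_end (a point): Outer (upper) face of clip a, mid-width, 6 mm from its free end. Each clip is a teal flap 62 mm wide, 40 mm long from hinge to free end, 4 mm thick, with a hook on its inner face. Hinge lines of a and b: 91.5 mm from the lid's middle along its x, running along y; of c and d: 71.5 mm along its y, running along x; all 29 mm below the centre of the handle's bar.
- clip_b_end (a point): The same point of clip b.
- clip_c_end (a point): The same point of clip c.
- clip_d_end (a point): The same point of clip d.
- tamper: Steel coffee tamper standing on its 58 mm base, 89 mm high; a bystander. Origin: centre of its underside.
- bowl: Olive wood bowl, 110 mm across, 45 mm high; a bystander. Origin: centre of its underside.
- cup: Blue ceramic espresso cup with a handle, 68 mm across, 58 mm high; a bystander. Origin: centre of its underside.
- frother: Steel milk frother jug with a black press-button lid, 96 mm across, 161 mm high, its handle along its x; a bystander. Origin: centre of its underside.
- grinder: Slim aluminium hand grinder with a crank, 52 mm across, 207 mm high over the crank's knob, which stands 85 mm off along its x; a bystander. Origin: centre of its underside.

How it is judged:
On the way, in this order (a step that is already met when the one before it is completed fails the run):
1. the lid sits fully home on the box (z of lid_seat in the frame of box_rim between -0.004 and 0.0025 m and horizontal distance between lid_seat and box_rim below 0.006 m and angle between the x axis of lid_seat and the x axis of box_rim, either way round below 0.08 rad and angle between the z axis of lid_seat and the z axis of box_rim, either way round below 0.04 rad), for 0.2 s.
2. all four clips are snapped down (value of joint each of clip_a, clip_b, clip_c, clip_d above 1.66 rad), for 0.2 s.
At the end, for the whole second after the job is handed in: All four clips are within 0.085 rad of fully shut; the lid sits on the rim (within 2.5 mm of fully home, centred within 6 mm, square within 0.08 rad, level); the box stands upright on the trolley, at rest, within 50 mm of where it began; nothing is held (all of step 1 and all of step 2 and angle between box's own z axis and vertical below 0.05 rad and height (world z) of box below 0.005 m and distance of box from where it was at the start of the episode below 0.05 m and linear speed of box below 0.02 m/s); the robot touches nothing.
It fails at once if the tamper is tipped or pushed more than 40 mm (angle between tamper's own z axis and vertical above 0.5 rad or distance of tamper from where it was at the start of the episode above 0.04 m).
It fails at once if the bowl is tipped or pushed more than 40 mm (angle between bowl's own z axis and vertical above 0.5 rad or distance of bowl from where it was at the start of the episode above 0.04 m).
It fails at once if the cup is tipped or pushed more than 40 mm (angle between cup's own z axis and vertical above 0.5 rad or distance of cup from where it was at the start of the episode above 0.04 m).
It fails at once if the frother jug is tipped or pushed more than 40 mm (angle between frother's own z axis and vertical above 0.5 rad or distance of frother from where it was at the start of the episode above 0.04 m).
It fails at once if the hand grinder is tipped or pushed more than 40 mm (angle between grinder's own z axis and vertical above 0.5 rad or distance of grinder from where it was at the start of the episode above 0.04 m).
It also fails if it takes over 69 s, if anything falls off the work surface, if the arm or the gripper's body presses on something with over 40 N, if the wrist force passes 120 N, or if a joint passes its speed limit or range.

## Robot

A 7-joint arm with a two-finger parallel gripper is mounted at the origin on the work surface. World frame = base frame: x ahead of the robot, y to its left, z up, the work surface at z = 0. Lengths are in m, angles in rad, forces in N, time in s.
With the tool pointing down it reaches from about 0.425 to 0.925 m from the base axis. Payload 6.8 kg.
Tool frame: the origin (TCP) lies at the very end of the fingers, on their centre line; the grasp point (between the pads) lies 19 mm behind it; z points along the fingers, y is the line along which they close (so a half turn about z gives the same grasp; the last joint's range is limited). The gripper opens to 85 mm and grips with 20 to 120 N. Pads are 22 mm wide; open, the fingers measure 114 mm over their backs; the gripper's body (76 mm by 85 mm) begins 54 mm behind the grasp point. The pads swing forward as they close: fully open they stand 13 mm farther back than shut.
Start: joints at [1.157, 0.477, 0.022, 1.555, -0.011, 1.109, -0.083], TCP at [0.203, -0.644, 0.231] pointing down, gripper open.
Joint ranges: [-2.96, 2.96], [-0.34, 2.1], [-1.41, 1.46], [0.24, 2.44], [-1.37, 4.51], [0.17, 1.92], [-2.96, 2.96]. Speed limits (rad/s): [2.39, 2.39, 3.14, 3.14, 3.14, 3.14, 3.14].

## Interface

Orientations are given as a unit quaternion [w, x, y, z].
In Python, from station import get_obs, read_camera, hand_in gives the robot as it stands.
- The arm moves only by the tool arm_command, never from a script. Its argument "commands" is one flat list of numbers, 7 for each row, row after row: the shift along the tool's x, y, z in m, then the turn, a rotation vector about the tool's x, y, z in degrees, then the opening, from 0 (shut) to 1 (fully open). In form: [tx, ty, tz, rx, ry, rz, fingers, tx, ty, tz, rx, ry, rz, fingers, ...]. A call has 1 to 8 rows; each row is the pose to reach, as a shift and turn from the pose commanded when the call began, along the tool's axes at that moment; what a row does not reach only later rows make up. A row lasts 1/10 s, in which the tool goes at most 50 mm and 8.59 degrees, less where a joint would pass 70% of its speed; a pose out of reach is approached as far as the arm can. A call with a gripper value outside its range is refused whole. The fingers move at their own pace and stop on an object; "force" is the grip in N (left out, the last holds). Time passes only in rows, so rows that repeat a pose let the fingers close. It gives the time, the measured TCP pose, the force, the opening and the grip force at its end, in the units of the state.
- get_obs(): the state, without advancing time (a new reading comes with each control period).
- read_camera(name): name is "scene" or "top"; returns a dict with "img" (400x640x3 uint8, red, green, blue), "camera_matrix" (3x3 intrinsics, pixels), "k1" (the pictures are not rectified: a ray, as slopes to the right and down, at radius r is drawn at 1 + k1 r^2 times it, then the intrinsics apply), "pose" (4x4, takes a point from camera to world coordinates). Camera axes: x right, y down, z forward; pixel columns grow to the right and rows downward; lengths in m; the calibration is good to about 2 mm. A picture is of the moment at which its call begins. There is no depth.
- hand_in(): hands the job in; it is judged then, once.
The state is a dict: "t": time; "q": joint angles; "joint_vel": joint speeds; "joint_torque": joint torques, N m; "eef_pos": TCP position; "tool_rot": TCP orientation; "contact_force": force on the tool from outside, world axes, zero at the start; "torque": the same for the moment, N m; "gripper_width": opening from 0.0 (shut) to 1.0 (fully open); "grasp_force": force on a finger pad.
Only numpy, scipy, OpenCV 4.12 (cv2) and the standard library are available. Lean on these libraries where they do the work, as an engineer would, in place of code of your own. Each camera call takes 0.05 s, during which the arm holds its last target. There are 200 camera calls.

## Working session

There is one attempt and no reset: what is moved stays moved. The work goes in short steps, Python scripts to look and compute and a tool call to move; the robot and the scene stay as the last step left them, time stands still between calls to the robot, and variables do not carry over. Pictures are saved under pics/ and viewed, at most 10 in all, crops included, and the job is handed in when it is done.

Besides the shell and the picture viewer there is one more tool, called after "Call:" as name(argument=value, ...) on one line, values as JSON. arm_command: Moves the arm, as the interface text tells. Its arguments: {"type":"object","properties":{"commands":{"type":"array","items":{"type":"number"}},"force":{"type":"number"}},"required":["commands"]}

```bash
ls; mkdir -p pics; python3 - <<'E'
from station import *
import cv2,numpy as np
o=get_obs();print({k:np.round(v,3).tolist() for k,v in o.items()})
for n in("scene","top"):
    c=read_camera(n);cv2.imwrite(f"pics/{n}0.png",c["img"][...,::-1]);print(n,c["camera_matrix"],c["k1"],c["pose"].round(4) if hasattr(c["pose"],'round') else c["pose"])
E
```

```text
pics
{'t': 0.0, 'q': [1.157, 0.478, 0.022, 1.556, -0.011, 1.109, -0.083], 'joint_vel': [0.0, 0.0, 0.001, -0.001, 0.0, -0.001, -0.0], 'joint_torque': [0.001, -59.645, 1.608, -28.12, 0.012, 0.009, 0.0], 'eef_pos': [0.203, -0.643, 0.23], 'tool_rot': [-0.001, 0.988, 0.152, -0.0], 'contact_force': [0.803, -0.012, -0.745], 'torque': [0.04, -0.004, 0.012], 'grasp_force': 0.0, 'gripper_width': 0.999}
scene [[411.96756298   0.         323.34563127]
 [  0.         411.96756298 199.76535076]
 [  0.           0.           1.        ]] -0.026185245547511334 [[ 0.8647  0.2891 -0.4107  1.0886]
 [ 0.502  -0.4745  0.7231 -0.8827]
 [ 0.0142 -0.8314 -0.5554  0.7418]
 [ 0.      0.      0.      1.    ]]
top [[395.05055448   0.         321.8421599 ]
 [  0.         395.05055448 198.3307783 ]
 [  0.           0.           1.        ]] -0.10033057592540051 [[ 0.0102 -0.9934  0.1145  0.4212]
 [-0.9999 -0.009   0.0111 -0.026 ]
 [-0.01   -0.1146 -0.9934  1.4248]
 [ 0.      0.      0.      1.    ]]
```

View pics/top0.png

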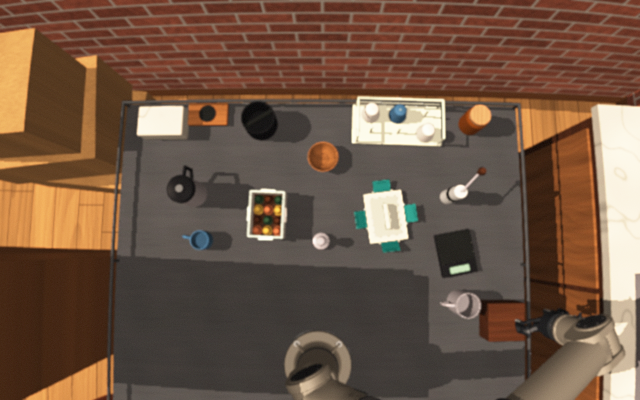

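View pics/scene0.png

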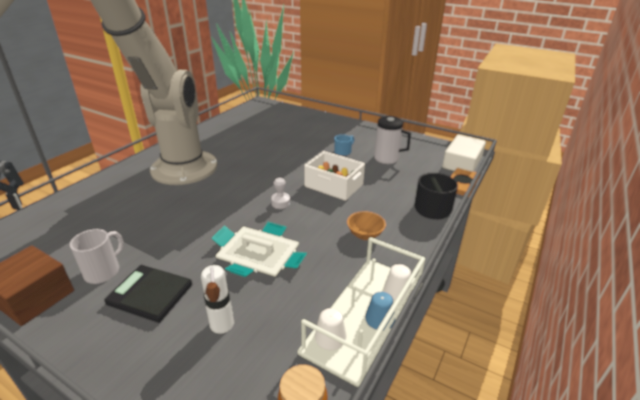

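The top view shows the box at px (267,215), the lid at (386,216), the tamper between them at (320,241), the bowl at (323,156) and the grinder at (455,194). The scene view shows the same layout, with the lid at (258,250) and the box at (334,174). I'll zoom in and fit edges.

```bash
cat > h.py <<'E'
from station import *
import cv2,numpy as np
def ray(c,px,z):
    K=np.array(c["camera_matrix"]);d=np.array([c["k1"],0,0,0.]);P=np.array(c["pose"])
    u=cv2.undistortPoints(np.array(px,float).reshape(-1,1,2),K,d)[:,0]
    v=np.c_[u,np.ones(len(u))]@P[:3,:3].T;o=P[:3,3]
    return o+v*((z-o[2])/v[:,2])[:,None]
def proj(c,p):
    P=np.linalg.inv(np.array(c["pose"]));r,_=cv2.Rodrigues(P[:3,:3])
    return cv2.projectPoints(np.array(p,float).reshape(-1,1,3),r,P[:3,3],np.array(c["camera_matrix"]),np.array([c["k1"],0,0,0.]))[0][:,0]
def crop(c,x,y,w,h,s):
    M=np.float32([[s,0,-x*s+(s-1)/2],[0,s,-y*s+(s-1)/2]])
    return cv2.warpAffine(c["img"],M,(w*s,h*s),flags=cv2.INTER_CUBIC)
E
python3 - <<'E'
from h import *
c=read_camera("top");s=read_camera("scene")
a=crop(c,237,177,56,72,7);b=crop(c,346,177,58+16,72,5)
im=np.zeros((504,800,3),np.uint8);im[:504,:392]=a;im[:360,400:770]=b
cv2.imwrite("pics/z.png",im[...,::-1])
im=np.zeros((560,800,3),np.uint8);im[:,:400]=crop(s,205,215,100,140,4);im[:300,400:800]=crop(s,295,145,80,60,5);cv2.imwrite("pics/zs.png",im[...,::-1])
# masks, colours
hsv=cv2.cvtColor(c["img"],cv2.COLOR_RGB2HSV)
for r in(196,215,234): print(r,hsv[r,240:296,2].tolist())
print(hsv[215,350:424,2].tolist())
E
```

```text
196 [64, 63, 65, 64, 63, 65, 62, 65, 126, 213, 242, 208, 149, 111, 87, 55, 43, 42, 46, 37, 38, 38, 40, 52, 59, 64, 70, 72, 68, 57, 46, 53, 59, 72, 78, 73, 61, 59, 60, 50, 46, 93, 185, 241, 224, 161, 108, 80, 69, 62, 63, 65, 67, 64, 66, 64]
215 [99, 96, 97, 96, 93, 105, 160, 240, 254, 250, 200, 137, 109, 84, 66, 60, 61, 74, 80, 80, 74, 66, 59, 59, 58, 62, 71, 80, 82, 85, 78, 74, 78, 87, 103, 130, 157, 166, 162, 154, 164, 210, 242, 238, 233, 231, 185, 104, 60, 60, 59, 61, 63, 63, 62, 63]
234 [98, 96, 96, 97, 94, 106, 158, 227, 244, 221, 181, 160, 147, 147, 151, 159, 164, 166, 166, 158, 134, 109, 107, 124, 157, 177, 179, 167, 162, 164, 154, 126, 102, 122, 163, 192, 189, 176, 167, 174, 217, 242, 233, 167, 111, 78, 66, 60, 61, 61, 60, 62, 63, 62, 63, 63]
[93, 94, 92, 98, 113, 116, 114, 112, 117, 121, 122, 118, 123, 123, 136, 177, 244, 255, 253, 253, 252, 250, 246, 244, 243, 243, 244, 243, 243, 244, 244, 243, 243, 240, 242, 250, 253, 252, 246, 228, 200, 190, 189, 189, 189, 186, 189, 213, 241, 250, 252, 252, 253, 255, 246, 196, 158, 159, 166, 164, 166, 166, 166, 160, 149, 144, 126, 85, 61, 63, 63, 60, 62, 61]
```

View pics/z.png

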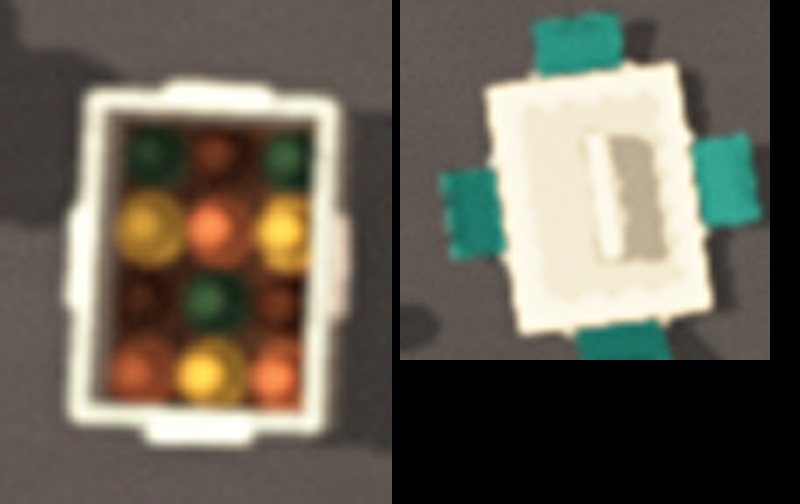

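View pics/zs.png

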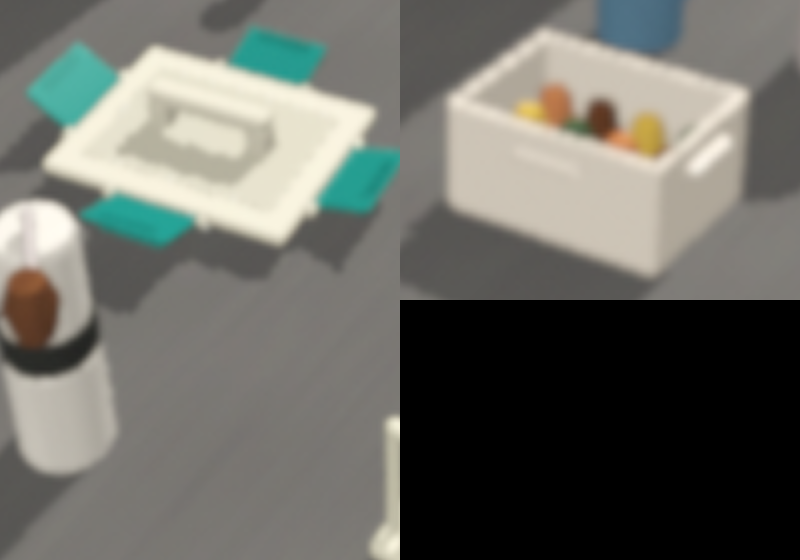

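Crops: the box rim corners are sharp in both views, with rim sides about 36.5×47.5 px in the top view. The lid plate is about 38×49 px and its bar runs along the long side. All four teal clips stand out. Both sizes match the given dimensions. Next I'll fit the edges to subpixel.

```bash
cat >> h.py <<'E'
from scipy.ndimage import map_coordinates
def edges(c,corn,lo=.06,hi=.26,ch=None):
    """corn: 4 px corners in order; refine each side by steepest outward fall, sampling the end parts; returns refined corners"""
    g=c["img"].astype(float).mean(2) if ch is None else c["img"][...,ch].astype(float)
    g=cv2.GaussianBlur(g,(0,0),.6);corn=np.array(corn,float);m=corn.mean(0);L=[]
    for i in range(4):
        a,b=corn[i],corn[(i+1)%4];n=np.array([b[1]-a[1],a[0]-b[0]]);n/=np.linalg.norm(n)
        if n@(a-m)<0:n=-n
        t=np.r_[np.linspace(lo,hi,9),np.linspace(1-hi,1-lo,9)];u=np.arange(-3,3.01,.1)
        p=a+(b-a)*t[:,None];q=p[:,None]+n*u[:,None]
        v=map_coordinates(g,[q[...,1],q[...,0]],order=3);d=-np.gradient(v,axis=1);d=np.clip(d,0,None)
        k=d.argmax(1);off=u[k];e=p+n*off[:,None]
        ok=abs(off-np.median(off))<.8
        vx,vy,x0,y0=cv2.fitLine(e[ok].astype(np.float32),cv2.DIST_HUBER,0,.01,.01).ravel();L.append(np.cross([x0,y0,1],[x0+vx,y0+vy,1]))
    out=[]
    for i in range(4):
        p=np.cross(L[i-1],L[i]);out.append(p[:2]/p[2])
    return np.array(out)
def rect(W):
    W=W[:,:2];e=[np.linalg.norm(W[(i+1)%4]-W[i]) for i in range(4)]
    i=0 if e[0]>e[1] else 1
    d=W[(i+1)%4]-W[i]+W[(i+2)%4]-W[(i+3)%4];a=np.arctan2(d[1],d[0]);a=(a+np.pi/2)%np.pi-np.pi/2
    return W.mean(0).round(4),round(np.degrees(a),2),np.round(e,4)
E
python3 - <<'E'
from h import *
c=read_camera("top");s=read_camera("scene")
Z=lambda p,x,y,k:(np.array(p)+.5)/k-.5+[x,y]
bt=Z([(86,92),(341,99),(325,432),(68,422)],237,177,7)
lt=Z([(87,88),(275,66),(312,307),(122,332)],346,177,5)
bs=Z([(143,31),(347,95),(256,163),(50,97)],295,145,5)
ls=Z([(152,47),(376,109),(280,246),(45,163)],205,215,4)
for n,cam,k,z in(("box top",c,bt,.08),("box scene",s,bs,.08),("lid top",c,lt,.02),("lid scene",s,ls,.02)):
    print(n,rect(ray(cam,k,z)),"refined",rect(ray(cam,edges(cam,k),z)))
# handle bar top face top view / scene ends
print("bar top view",ray(c,Z([(197,137),(212,258)],346,177,5),.052).round(3).tolist())
for n,p,z in(("tamper",(320,240),.085),("bowl",(323,156),.045),("grinder",(459,191),.17),("knob",(482,171),.2)):print(n,ray(c,[p],z).round(3).tolist())
# teal clip masks
for cam in(c,s):
    h=cv2.cvtColor(cam["img"],cv2.COLOR_RGB2HSV);m=cv2.inRange(h,(80,120,60),(95,255,255));k,_,st,ce=cv2.connectedComponentsWithStats(m)
    print([(st[i,4],ce[i].round(1).tolist()) for i in range(1,k) if st[i,4]>30])
E
```

```text
box top (array([0.5213, 0.1804]), np.float64(-1.49), array([0.1264, 0.1631, 0.1258, 0.1623])) refined (array([0.5217, 0.1812]), np.float64(-1.65), array([0.1264, 0.1651, 0.1259, 0.1652]))
box scene (array([0.5208, 0.1856]), np.float64(-2.5), array([0.1633, 0.1116, 0.1568, 0.1156])) refined (array([0.522, 0.183]), np.float64(-2.04), array([0.1711, 0.1327, 0.1675, 0.1322]))
lid top (array([ 0.5213, -0.2378]), np.float64(8.09), array([0.1366, 0.1742, 0.1366, 0.1756])) refined (array([ 0.5215, -0.2371]), np.float64(7.74), array([0.1402, 0.1799, 0.1405, 0.1796]))
lid scene (array([ 0.5241, -0.2385]), np.float64(6.78), array([0.1768, 0.1429, 0.177 , 0.135 ])) refined (array([ 0.5235, -0.2391]), np.float64(7.6), array([0.1806, 0.1435, 0.1818, 0.1437]))
bar top view [[0.561, -0.232, 0.052], [0.477, -0.242, 0.052]]
tamper [[0.434, -0.006, 0.085]]
bowl [[0.732, -0.013, 0.045]]
grinder [[0.594, -0.455, 0.17]]
knob [[0.655, -0.522, 0.2]]
[(np.int32(173), [381.1, 185.2]), (np.int32(193), [410.8, 212.9]), (np.int32(163), [360.2, 219.2]), (np.int32(155), [390.3, 246.5])]
[(np.int32(189), [273.9, 228.5]), (np.int32(213), [222.5, 236.2]), (np.int32(199), [294.9, 259.8]), (np.int32(196), [239.1, 269.8])]
```

Call:
arm_command(commands=[0.426, -0.292, 0, 0, 0, 9.8, 1, 0.426, -0.292, 0, 0, 0, 9.8, 1, 0.426, -0.292, 0, 0, 0, 9.8, 1, 0.426, -0.292, 0, 0, 0, 9.8, 1, 0.426, -0.292, 0, 0, 0, 9.8, 1, 0.426, -0.292, 0, 0, 0, 9.8, 1, 0.426, -0.292, 0, 0, 0, 9.8, 1, 0.426, -0.292, 0, 0, 0, 9.8, 1])

```text
t: 1.1
eef_pos: [0.4508, -0.327, 0.2316]
tool_rot: [0.0, 0.998, 0.067, 0.0]
contact_force: [0.3, -0.2, 0.5]
gripper_width: 0.998
grasp_force: 0.0
```

```bash
cat >> h.py <<'E'
from scipy.spatial.transform import Rotation as R
def go(p,yaw,rd=None):
    """shift+turn in tool axes from the measured pose to world p; tool x at yaw deg, pointing down (or rotation rd)"""
    o=get_obs();q=np.array(o["tool_rot"]);r=R.from_quat(np.r_[q[1:],q[0]])
    t=rd if rd is not None else R.from_euler("z",yaw,degrees=True)*R.from_euler("x",180,degrees=True)
    print("t",round(o["t"],2),"at",np.round(o["eef_pos"],4),"yaw",round(np.degrees(np.arctan2(*r.as_matrix()[[1,0],0])),2),"F",np.round(o["contact_force"],1),"w",round(o["gripper_width"],3),"tilt",np.round(r.as_matrix()[:,2],4))
    print("shift",r.inv().apply(np.array(p)-o["eef_pos"]).round(4),"turn",(r.inv()*t).as_rotvec(degrees=True).round(2))
E
python3 -c "
from h import *
go([.522,-.238,.1],7.7)"
```

```text
t 1.1 at [ 0.4508 -0.327   0.2316] yaw 7.71 F [ 0.3 -0.2  0.5] w 0.998 tilt [ 5.e-04 -4.e-04 -1.e+00]
shift [ 0.0825 -0.0787  0.1316] turn [ 0.03 -0.02  0.01]
```

Call:
arm_command(commands=[0.0825, -0.0787, 0.05, 0, 0, 0, 1, 0.0825, -0.0787, 0.05, 0, 0, 0, 1, 0.0825, -0.0787, 0.05, 0, 0, 0, 1, 0.0825, -0.0787, 0.09, 0, 0, 0, 1, 0.0825, -0.0787, 0.132, 0, 0, 0, 1, 0.0825, -0.0787, 0.17, 0, 0, 0, 1, 0.0825, -0.0787, 0.18, 0, 0, 0, 1, 0.0825, -0.0787, 0.18, 0, 0, 0, 1])

```text
t: 1.9
eef_pos: [0.52, -0.2393, 0.0502]
tool_rot: [-0.001, 0.998, 0.067, -0.001]
contact_force: [0.8, -0.2, 0.2]
gripper_width: 1.0
grasp_force: 0.0
```

```bash
python3 -c "
from h import *
go([.522,-.238,.026],7.7)
c=read_camera('scene');cv2.imwrite('pics/g.png',crop(c,200,150,110,140,5)[:600,:550,::-1])"
```

```text
t 1.9 at [ 0.52   -0.2393  0.0502] yaw 7.72 F [ 0.8 -0.2  0.2] w 1.0 tilt [-0.0029  0.0011 -1.    ]
shift [ 0.0022 -0.001   0.0242] turn [-0.08  0.16  0.02]
```

View pics/g.png

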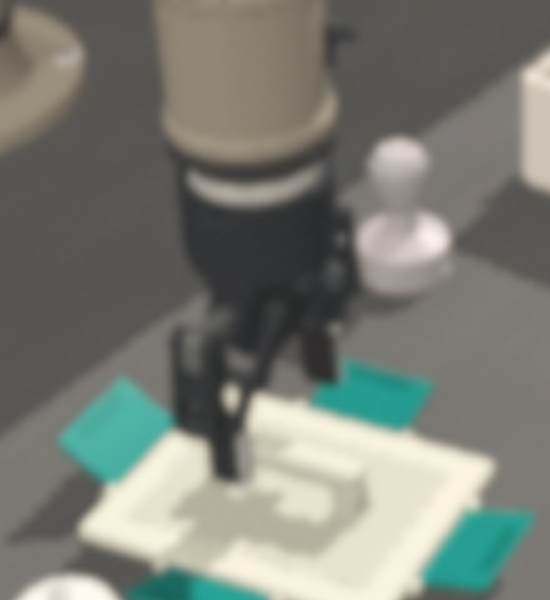

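The fingers straddle the bar, with the near finger at crop px (230,460). I'll go down and grip.

Call:
arm_command(commands=[0.001, 0, 0.0242, 0, 0, 0, 1, 0.001, 0, 0.0242, 0, 0, 0, 1, 0.001, 0, 0.0242, 0, 0, 0, 0, 0.001, 0, 0.0242, 0, 0, 0, 0, 0.001, 0, 0.0242, 0, 0, 0, 0, 0.001, 0, 0.0242, 0, 0, 0, 0, 0.001, 0, 0.0242, 0, 0, 0, 0, 0.001, 0, 0.0242, 0, 0, 0, 0], force=60)

```text
t: 2.75
eef_pos: [0.5223, -0.2394, 0.0278]
tool_rot: [0.0, 0.998, 0.067, 0.0]
contact_force: [-2.0, 0.4, 5.4]
gripper_width: 0.178
grasp_force: 59.7
```

```bash
python3 -c "
from h import *
go([.522,-.238,.026],7.7)"
```

```text
t 2.75 at [ 0.5223 -0.2394  0.0278] yaw 7.73 F [-2.   0.4  5.4] w 0.178 tilt [ 5.e-04 -0.e+00 -1.e+00]
shift [-0.0001 -0.0014  0.0018] turn [ 0.01 -0.03  0.03]
```

Call:
arm_command(commands=[0, 0, -0.03, 0, 0, 0, 0, 0, 0, -0.08, 0, 0, 0, 0, 0, 0, -0.13, 0, 0, 0, 0, 0.003, -0.02, -0.15, 0, 0, 0, 0, 0.009, -0.065, -0.15, 0, 0, 2, 0, 0.015, -0.11, -0.15, 0, 0, 4, 0, 0.021, -0.155, -0.15, 0, 0, 6, 0, 0.027, -0.2, -0.15, 0, 0, 8, 0])

```text
t: 3.55
eef_pos: [0.5207, -0.0361, 0.1767]
tool_rot: [0.0, 1.0, -0.003, -0.001]
contact_force: [2.0, -0.3, -3.5]
gripper_width: 0.175
grasp_force: 59.7
```

```bash
python3 -c "
from h import *
go([.522,.182,.178],-1.8)"
```

```text
t 3.55 at [ 0.5207 -0.0361  0.1767] yaw -0.38 F [ 2.  -0.3 -3.5] w 0.175 tilt [-1.2e-03 -1.0e-04 -1.0e+00]
shift [-2.000e-04 -2.181e-01 -1.300e-03] turn [0.01 0.07 1.42]
```

Call:
arm_command(commands=[0, -0.045, 0, 0, 0, 1.4, 0, 0, -0.09, 0, 0, 0, 1.4, 0, 0, -0.135, 0, 0, 0, 1.4, 0, 0, -0.18, 0, 0, 0, 1.4, 0, 0, -0.21, 0, 0, 0, 1.4, 0, 0, -0.2181, 0, 0, 0, 1.4, 0, 0, -0.2181, 0, 0, 0, 1.4, 0, 0, -0.2181, 0, 0, 0, 1.4, 0])

```text
t: 4.35
eef_pos: [0.5226, 0.1785, 0.1765]
tool_rot: [0.001, 1.0, -0.015, -0.001]
contact_force: [0.6, -0.8, -4.1]
gripper_width: 0.177
grasp_force: 59.7
```

```bash
python3 -c "
from h import *
go([.522,.182,.12],-1.8)
c=read_camera('top');s=read_camera('scene')
z=get_obs()['eef_pos'][2]-.0078
q=R.from_euler('z',-1.8,degrees=True).apply([[.0885,-.0685,0],[.0885,.0685,0],[-.0885,.0685,0],[-.0885,-.0685,0]])+[.522,.182,z]
for cam in(c,s):
  p=proj(cam,q);print(p.round(0).tolist(),rect(ray(cam,edges(cam,p),z)))
im=np.zeros((600,800,3),np.uint8);im[:,:400]=crop(c,225,165,80,120,5);im[:,400:]=crop(s,300,100,80,120,5);cv2.imwrite('pics/p.png',im[...,::-1])"
```

```text
t 4.35 at [0.5226 0.1785 0.1765] yaw -1.76 F [ 0.6 -0.8 -4.1] w 0.177 tilt [-0.0012 -0.0017 -1.    ]
shift [-0.0007 -0.0036  0.0565] turn [0.1  0.07 0.04]
[[284.0, 185.0], [242.0, 183.0], [238.0, 238.0], [281.0, 240.0]] (array([0.5272, 0.1848]), np.float64(2.47), array([0.1631, 0.1698, 0.1388, 0.1684]))
[[348.0, 155.0], [369.0, 139.0], [323.0, 126.0], [300.0, 141.0]] (array([0.5241, 0.1784]), np.float64(-0.87), array([0.1399, 0.1841, 0.1545, 0.1853]))
```

View pics/p.png

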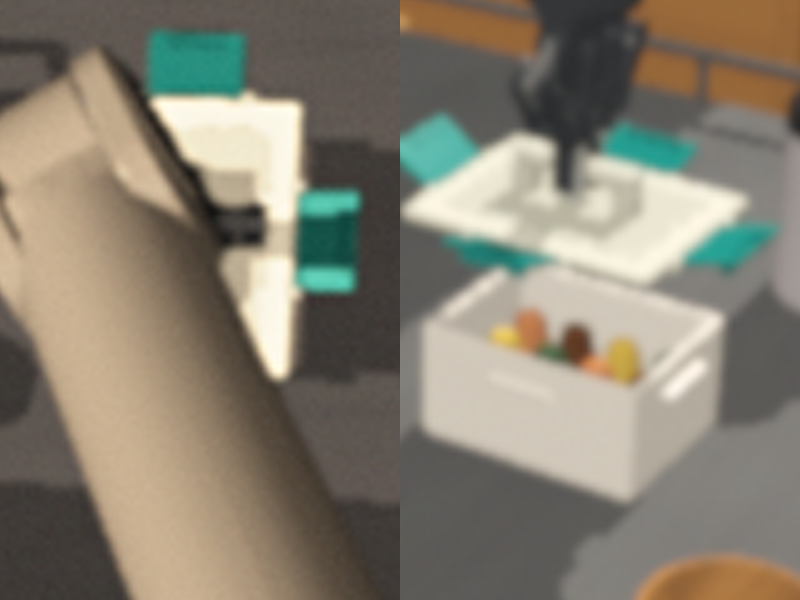

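The top view is blocked by the arm. In the scene view the lid hangs level above the box, measured at (0.524,0.178), which agrees with TCP (0.5226,0.1785). I'll correct by about 3 mm in y and lower it.

Call:
arm_command(commands=[-0.001, -0.003, 0.02, 0, 0, 0, 0, -0.001, -0.003, 0.04, 0, 0, 0, 0, -0.001, -0.003, 0.055, 0, 0, 0, 0, -0.001, -0.003, 0.06, 0, 0, 0, 0, -0.001, -0.003, 0.06, 0, 0, 0, 0, -0.001, -0.003, 0.06, 0, 0, 0, 0])

```text
t: 5.05
eef_pos: [0.5226, 0.183, 0.1178]
tool_rot: [-0.0, 1.0, -0.015, 0.001]
contact_force: [0.6, -0.1, -3.5]
gripper_width: 0.172
grasp_force: 59.5
```

```bash
python3 -c "
from h import *
go([.5215,.1815,.096],-1.8)"
```

```text
t 5.05 at [0.5226 0.183  0.1178] yaw -1.74 F [ 0.6 -0.1 -3.5] w 0.172 tilt [ 1.e-03  2.e-04 -1.e+00]
shift [-0.0011  0.0016  0.0218] turn [-0.01 -0.06  0.06]
```

Still free at z=0.118. I'll go down slowly onto the rim.

Call:
arm_command(commands=[-0.001, 0.001, 0.006, 0, 0, 0, 0, -0.001, 0.001, 0.01, 0, 0, 0, 0, -0.001, 0.001, 0.014, 0, 0, 0, 0, -0.001, 0.001, 0.017, 0, 0, 0, 0, -0.001, 0.001, 0.019, 0, 0, 0, 0, -0.001, 0.001, 0.021, 0, 0, 0, 0, -0.001, 0.001, 0.021, 0, 0, 0, 0])

```text
t: 5.75
eef_pos: [0.5212, 0.1823, 0.096]
tool_rot: [0.0, 1.0, -0.015, 0.0]
contact_force: [2.0, -1.3, -4.3]
gripper_width: 0.178
grasp_force: 59.6
```

```bash
python3 -c "
from h import *
go([.5215,.1815,.096],-1.8)"
```

```text
t 5.75 at [0.5212 0.1823 0.096 ] yaw -1.69 F [ 2.  -1.3 -4.3] w 0.178 tilt [ 3.e-04 -1.e-04 -1.e+00]
shift [ 0.0003  0.0008 -0.    ] turn [ 0.   -0.02  0.11]
```

Call:
arm_command(commands=[0, 0, 0.001, 0, 0, 0, 0, 0, 0, 0.002, 0, 0, 0, 0, 0, 0, 0.003, 0, 0, 0, 0, 0, 0, 0.003, 0, 0, 0, 0])

```text
t: 6.15
eef_pos: [0.5213, 0.1823, 0.0958]
tool_rot: [0.0, 1.0, -0.015, 0.001]
contact_force: [-7.4, -5.2, 22.6]
gripper_width: 0.178
grasp_force: 63.2
```

Seated: 22 N at TCP z = 0.0958, as predicted. I'll release, rise and look.

Call:
arm_command(commands=[0, 0, 0, 0, 0, 0, 1, 0, 0, 0, 0, 0, 0, 1, 0, 0, 0, 0, 0, 0, 1, 0, 0, 0, 0, 0, 0, 1, 0, 0, -0.05, 0, 0, 0, 1, 0, 0, -0.1, 0, 0, 0, 1, 0, 0.05, -0.15, 0, 0, 0, 1, 0, 0.1, -0.15, 0, 0, 0, 1])

```text
t: 6.95
eef_pos: [0.5205, 0.1013, 0.2439]
tool_rot: [-0.002, 1.0, -0.012, 0.004]
contact_force: [0.6, -0.5, -0.2]
gripper_width: 0.999
grasp_force: 0.0
```

Call:
arm_command(commands=[0, 0.05, 0, 0, 0, 0, 0, 0, 0.1, 0, 0, 0, 0, 0, 0, 0.15, 0, 0, 0, 0, 0, 0, 0.18, 0, 0, 0, 0, 0, 0, 0.18, 0, 0, 0, 0, 0])

```text
t: 7.45
eef_pos: [0.5124, -0.0872, 0.2393]
tool_rot: [0.001, 1.0, -0.019, -0.0]
contact_force: [-0.0, 0.4, 0.4]
gripper_width: 0.145
grasp_force: 0.0
```

```bash
python3 -c "
from h import *
go([.521,.182,.2],-1.7)
c=read_camera('top');s=read_camera('scene')
q=R.from_euler('z',-1.7,degrees=True).apply([[.0885,-.0685,0],[.0885,.0685,0],[-.0885,.0685,0],[-.0885,-.0685,0]])+[.521,.182,.088]
for cam in(c,s):
  p=proj(cam,q);print(rect(ray(cam,edges(cam,p),.088)))
  h=cv2.cvtColor(cam['img'],cv2.COLOR_RGB2HSV);m=cv2.inRange(h,(80,120,60),(95,255,255));k,_,st,ce=cv2.connectedComponentsWithStats(m)
  print([(st[i].tolist(),ce[i].round(1).tolist()) for i in range(1,k) if st[i,4]>30])
im=np.zeros((600,800,3),np.uint8);im[:,:400]=crop(c,225,155,80,120,5);im[:,400:]=crop(s,300,100,80,120,5);cv2.imwrite('pics/q.png',im[...,::-1])"
```

```text
t 7.45 at [ 0.5124 -0.0872  0.2393] yaw -2.16 F [-0.   0.4  0.4] w 0.145 tilt [-6.e-04 -2.e-03 -1.e+00]
shift [-0.0015 -0.2694  0.0387] turn [ 0.12  0.03 -0.46]
(array([0.5201, 0.1829]), np.float64(-1.44), array([0.1402, 0.1796, 0.1394, 0.1783]))
[([258, 176, 18, 12, 189], [266.4, 181.2]), ([233, 204, 11, 18, 194], [237.9, 212.5]), ([286, 206, 12, 19, 195], [291.4, 215.0]), ([254, 241, 18, 10, 162], [262.6, 245.8])]
(array([0.5221, 0.1846]), np.float64(-1.87), array([0.1412, 0.186 , 0.143 , 0.1802]))
[([339, 145, 18, 10, 106], [347.4, 149.8]), ([300, 146, 15, 11, 109], [306.8, 151.0]), ([357, 167, 16, 9, 82], [364.8, 170.6]), ([313, 171, 15, 5, 41], [319.7, 172.9])]
```

View pics/q.png

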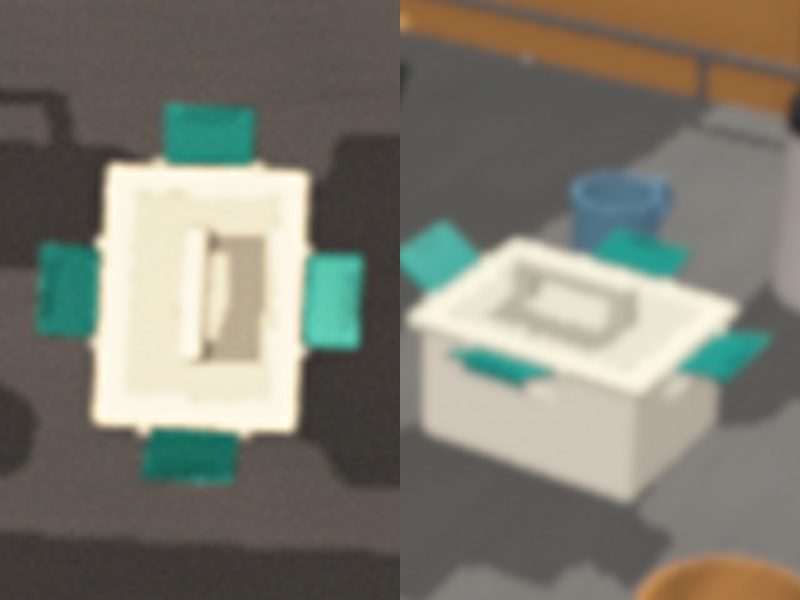

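The lid is square on the box at about (0.521,0.183), yaw −1.7°. All four clips are clear: in the left crop, top (210,133), left (68,290), right (333,300), bottom (190,457). I'll close the clips with shut fingers, keeping the finger's 22 mm width in the radial direction.

```bash
cat >> h.py <<'E'
L=np.array([.521,.1825]);Y=-1.7
def clip(k,d,z,dy=0):
    """world point at radial offset d beyond the hinge of clip k; yaw to use"""
    ex=np.array([np.cos(np.radians(Y)),np.sin(np.radians(Y))]);ey=np.array([-ex[1],ex[0]])
    u,r={"a":(ex,.0915),"b":(-ex,.0915),"c":(ey,.0715),"d":(-ey,.0715)}[k]
    return np.r_[L+u*(r+d),z]
E
python3 -c "
from h import *
print(np.round(get_obs()['q'],2))
go(clip('d',.022,.16),Y+90);go(clip('d',.022,.16),Y-90)
for k in 'abcd':print(clip(k,.022,.16))"
```

```text
[ 0.17  0.22 -0.16  1.91  0.04  1.02 -1.6 ]
t 7.55 at [ 0.5131 -0.0818  0.2393] yaw -1.77 F [-0.1  0.2 -0.2] w -0.001 tilt [-3.e-04  4.e-04 -1.e+00]
shift [-1.000e-04 -1.709e-01  7.940e-02] turn [-3.000e-02 -0.000e+00 -9.007e+01]
t 7.55 at [ 0.5131 -0.0818  0.2393] yaw -1.77 F [-0.1  0.2 -0.2] w -0.001 tilt [-3.e-04  4.e-04 -1.e+00]
shift [-1.000e-04 -1.709e-01  7.940e-02] turn [-0.000e+00  3.000e-02  8.993e+01]
[0.63445004 0.17913288 0.16      ]
[0.40754996 0.18586712 0.16      ]
[0.52377379 0.27595885 0.16      ]
[0.51822621 0.08904115 0.16      ]
```

Call:
arm_command(commands=[0, 0, 0, 0, 0, 8, 0, 0, 0, 0, 0, 0, 16, 0])

```text
t: 7.75
eef_pos: [0.5134, -0.0795, 0.2394]
tool_rot: [-0.0, 0.988, -0.155, -0.0]
contact_force: [0.9, 0.4, 0.4]
gripper_width: -0.0
grasp_force: 0.0
```

```bash
python3 -c "
from h import *
print(np.round(get_obs()['q'],2))
go(clip('d',.022,.16),Y-90)"
```

```text
[ 0.14  0.22 -0.12  1.91  0.03  1.02 -1.88]
t 7.75 at [ 0.5134 -0.0795  0.2394] yaw -17.83 F [0.9 0.4 0.4] w -0.0 tilt [-2.e-04  8.e-04 -1.e+00]
shift [-0.047  -0.1619  0.0795] turn [-2.000e-02  5.000e-02  7.387e+01]
```

Call:
arm_command(commands=[-0.01, -0.03, 0, 0, 0, -8.5, 0, -0.02, -0.06, 0, 0, 0, -17, 0, -0.03, -0.1, 0, 0, 0, -25.5, 0, -0.04, -0.14, 0, 0, 0, -34, 0, -0.047, -0.162, 0.02, 0, 0, -42.5, 0, -0.047, -0.162, 0.04, 0, 0, -51, 0, -0.047, -0.162, 0.06, 0, 0, -59.5, 0, -0.047, -0.162, 0.06, 0, 0, -68, 0])

```text
t: 8.55
eef_pos: [0.5152, 0.0892, 0.1768]
tool_rot: [-0.001, 0.903, 0.43, -0.002]
contact_force: [-0.6, -1.3, -0.4]
gripper_width: 0.001
grasp_force: 0.0
```

Call:
arm_command(commands=[0, 0, 0, 0, 0, -8.5, 0, 0, 0, 0, 0, 0, -17, 0, 0, 0, 0, 0, 0, -25.5, 0, 0, 0, 0, 0, 0, -34, 0, 0, 0, 0, 0, 0, -38, 0, 0, 0, 0, 0, 0, -38, 0, 0, 0, 0, 0, 0, -38, 0])

```text
t: 9.25
eef_pos: [0.5174, 0.0884, 0.1795]
tool_rot: [-0.0, 0.717, 0.697, 0.0]
contact_force: [0.6, 0.0, -0.5]
gripper_width: 0.001
grasp_force: 0.0
```

```bash
python3 -c "
from h import *
print(np.round(get_obs()['q'],2))
go(clip('d',.022,.042),Y+90)"
```

```text
[ 0.14  0.34 -0.52  1.94  0.21  0.92 -0.51]
t 9.25 at [0.5174 0.0884 0.1795] yaw 88.31 F [ 0.6  0.  -0.5] w 0.001 tilt [-1.e-04  6.e-04 -1.e+00]
shift [0.0006 0.0009 0.1375] turn [-0.01 -0.03  0.01]
```

Call:
arm_command(commands=[0, 0, 0.04, 0, 0, 0, 0, 0, 0, 0.065, 0, 0, 0, 0, 0, 0, 0.08, 0, 0, 0, 0, 0, 0, 0.095, 0, 0, 0, 0, 0, 0, 0.11, 0, 0, 0, 0, 0, 0, 0.125, 0, 0, 0, 0, 0, 0, 0.1375, 0, 0, 0, 0, 0, 0, 0.1375, 0, 0, 0, 0])

```text
t: 10.05
eef_pos: [0.5165, 0.0868, 0.0403]
tool_rot: [-0.001, 0.717, 0.697, -0.001]
contact_force: [-0.6, 0.6, 0.4]
gripper_width: 0.002
grasp_force: 0.0
```

Call:
arm_command(commands=[0.002, 0, 0, 0, 0, 0, 0, 0.004, 0, 0, 0, 0, 0, 0, 0.006, 0, 0, 0, 0, 0, 0, 0.006, 0, 0, 0, 0, 0, 0])

```text
t: 10.45
eef_pos: [0.5184, 0.094, 0.0427]
tool_rot: [0.0, 0.717, 0.697, 0.001]
contact_force: [-0.0, -0.3, -0.8]
gripper_width: -0.001
grasp_force: 0.0
```

```bash
python3 -c "
from h import *
go(clip('d',.013,.042),Y+90)
s=read_camera('scene');im=crop(s,280,80,100,120,5);cv2.imwrite('pics/r.png',im[...,::-1])"
```

```text
t 10.45 at [0.5184 0.094  0.0427] yaw 88.36 F [-0.  -0.3 -0.8] w -0.001 tilt [ 0.0017  0.001  -1.    ]
shift [ 0.004  -0.0001  0.0007] turn [ 0.09 -0.06  0.06]
```

View pics/r.png

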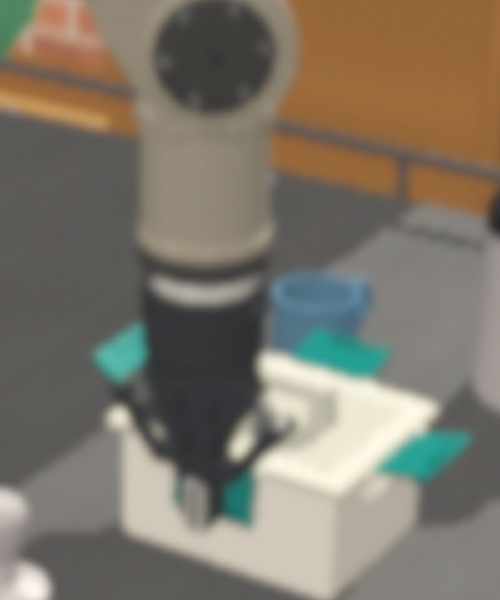

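The near clip hangs behind the finger at crop px (215,495) and the box has not moved. I'll press in gradually.

Call:
arm_command(commands=[0.001, 0, 0, 0, 0, 0, 0, 0.002, 0, 0, 0, 0, 0, 0, 0.003, 0, 0, 0, 0, 0, 0, 0.004, 0, 0, 0, 0, 0, 0, 0.005, 0, 0, 0, 0, 0, 0, 0.005, 0, 0, 0, 0, 0, 0])

```text
t: 11.1
eef_pos: [0.518, 0.0962, 0.0419]
tool_rot: [0.001, 0.718, 0.696, -0.001]
contact_force: [0.3, -5.6, 1.4]
gripper_width: 0.002
grasp_force: 0.0
```

Call:
arm_command(commands=[0.001, 0, 0, 0, 0, 0, 0, 0.0015, 0, 0, 0, 0, 0, 0, 0.0015, 0, 0, 0, 0, 0, 0])

```text
t: 11.4
eef_pos: [0.518, 0.0966, 0.042]
tool_rot: [0.001, 0.718, 0.696, -0.002]
contact_force: [-0.8, -8.3, 3.1]
gripper_width: 0.002
grasp_force: 2.0
```

Call:
arm_command(commands=[0.001, 0, 0, 0, 0, 0, 0, 0.0015, 0, 0, 0, 0, 0, 0, 0.0015, 0, 0, 0, 0, 0, 0])

```text
t: 11.7
eef_pos: [0.518, 0.0966, 0.042]
tool_rot: [0.002, 0.719, 0.695, -0.002]
contact_force: [0.4, -11.6, 5.1]
gripper_width: 0.001
grasp_force: 1.8
```

Force rose to 11.6 N at 14.4 mm beyond the hinge, which is half the finger plus the clip's thickness. That clip is shut. Next is the +y clip.

Call:
arm_command(commands=[-0.02, 0, 0, 0, 0, 0, 0, -0.02, 0, -0.05, 0, 0, 0, 0, -0.02, 0, -0.1, 0, 0, 0, 0, -0.02, 0, -0.14, 0, 0, 0, 0, 0.02, 0, -0.14, 0, 0, 0, 0, 0.07, 0, -0.14, 0, 0, 0, 0, 0.12, 0, -0.14, 0, 0, 0, 0, 0.17, 0, -0.14, 0, 0, 0, 0])

```text
t: 12.5
eef_pos: [0.5228, 0.2731, 0.1823]
tool_rot: [-0.0, 0.718, 0.696, 0.0]
contact_force: [1.1, 0.4, 0.2]
gripper_width: 0.0
grasp_force: 0.0
```

Call:
arm_command(commands=[0.02, 0, 0, 0, 0, 0, 0, 0.02, 0, 0, 0, 0, 0, 0, 0.02, 0, 0, 0, 0, 0, 0])

```text
t: 12.8
eef_pos: [0.5232, 0.291, 0.1816]
tool_rot: [-0.0, 0.717, 0.697, -0.0]
contact_force: [0.4, -0.6, -0.3]
gripper_width: 0.001
grasp_force: 0.0
```

```bash
python3 -c "
from h import *
go(clip('c',.022,.042),Y+90)"
```

```text
t 12.8 at [0.5232 0.291  0.1816] yaw 88.38 F [ 0.4 -0.6 -0.3] w 0.001 tilt [-7.e-04 -5.e-04 -1.e+00]
shift [-0.015   0.0011  0.1396] turn [-0.04  0.03  0.08]
```

Call:
arm_command(commands=[-0.015, 0, 0.03, 0, 0, 0, 0, -0.015, 0, 0.065, 0, 0, 0, 0, -0.015, 0, 0.08, 0, 0, 0, 0, -0.015, 0, 0.095, 0, 0, 0, 0, -0.015, 0, 0.11, 0, 0, 0, 0, -0.015, 0, 0.125, 0, 0, 0, 0, -0.015, 0, 0.139, 0, 0, 0, 0, -0.015, 0, 0.139, 0, 0, 0, 0])

```text
t: 13.6
eef_pos: [0.522, 0.2754, 0.041]
tool_rot: [-0.0, 0.717, 0.697, -0.002]
contact_force: [-0.2, -0.1, 0.6]
gripper_width: 0.001
grasp_force: 0.0
```

Call:
arm_command(commands=[-0.002, 0, 0, 0, 0, 0, 0, -0.004, 0, 0, 0, 0, 0, 0, -0.005, 0, 0, 0, 0, 0, 0, -0.006, 0, 0, 0, 0, 0, 0, -0.007, 0, 0, 0, 0, 0, 0, -0.007, 0, 0, 0, 0, 0, 0])

```text
t: 14.2
eef_pos: [0.5232, 0.2685, 0.0432]
tool_rot: [0.0, 0.718, 0.697, -0.0]
contact_force: [0.3, 1.1, 0.4]
gripper_width: -0.001
grasp_force: 0.6
```

Call:
arm_command(commands=[-0.001, 0, 0, 0, 0, 0, 0, -0.002, 0, 0, 0, 0, 0, 0, -0.002, 0, 0, 0, 0, 0, 0])

```text
t: 14.5
eef_pos: [0.5231, 0.2676, 0.0432]
tool_rot: [-0.0, 0.717, 0.697, 0.001]
contact_force: [0.4, 3.6, -0.9]
gripper_width: -0.002
grasp_force: 0.2
```

Call:
arm_command(commands=[-0.001, 0, 0, 0, 0, 0, 0, -0.0015, 0, 0, 0, 0, 0, 0, -0.0015, 0, 0, 0, 0, 0, 0])

```text
t: 14.8
eef_pos: [0.523, 0.2659, 0.0432]
tool_rot: [-0.0, 0.717, 0.697, 0.0]
contact_force: [1.4, 5.4, 0.5]
gripper_width: -0.002
grasp_force: 0.0
```

Call:
arm_command(commands=[-0.001, 0, 0, 0, 0, 0, 0, -0.0015, 0, 0, 0, 0, 0, 0, -0.0015, 0, 0, 0, 0, 0, 0])

```text
t: 15.1
eef_pos: [0.523, 0.2652, 0.0433]
tool_rot: [-0.0, 0.717, 0.697, 0.001]
contact_force: [-0.0, 6.6, -0.7]
gripper_width: 0.005
grasp_force: 0.0
```

Call:
arm_command(commands=[-0.001, 0, 0, 0, 0, 0, 0, -0.0015, 0, 0, 0, 0, 0, 0, -0.0015, 0, 0, 0, 0, 0, 0])

```text
t: 15.4
eef_pos: [0.523, 0.2651, 0.0435]
tool_rot: [-0.001, 0.717, 0.697, 0.002]
contact_force: [1.4, 10.1, -1.9]
gripper_width: -0.001
grasp_force: 0.2
```

Call:
arm_command(commands=[0.02, 0, 0, 0, 0, 0, 0, 0.02, 0, -0.05, 0, 0, 0, 0, 0.02, 0, -0.1, 0, 0, 0, 0, 0.02, 0, -0.137, 0, 0, 8.5, 0, -0.01, 0.03, -0.137, 0, 0, 17, 0, -0.04, 0.06, -0.137, 0, 0, 25.5, 0, -0.07, 0.09, -0.137, 0, 0, 34, 0, -0.083, 0.114, -0.137, 0, 0, 42.5, 0])

```text
t: 16.2
eef_pos: [0.6356, 0.1694, 0.1794]
tool_rot: [0.002, 0.923, 0.384, -0.002]
contact_force: [-0.1, 0.3, -0.4]
gripper_width: -0.001
grasp_force: 0.0
```

Call:
arm_command(commands=[0, 0, 0, 0, 0, 8.5, 0, 0, 0, 0, 0, 0, 17, 0, 0, 0, 0, 0, 0, 25.5, 0, 0, 0, 0, 0, 0, 34, 0, 0, 0, 0, 0, 0, 42.5, 0, 0, 0, 0, 0, 0, 47.5, 0, 0, 0, 0, 0, 0, 47.5, 0, 0, 0, 0, 0, 0, 47.5, 0])

```text
t: 17.0
eef_pos: [0.6338, 0.1751, 0.1796]
tool_rot: [0.001, 1.0, -0.014, -0.001]
contact_force: [-0.4, -0.5, 0.6]
gripper_width: -0.0
grasp_force: 0.0
```

```bash
python3 -c "
from h import *
go(clip('a',.022,.042),Y)"
```

```text
t 17.0 at [0.6338 0.1751 0.1796] yaw -1.58 F [-0.4 -0.5  0.6] w -0.0 tilt [-0.0013 -0.0015 -1.    ]
shift [ 0.0007 -0.0042  0.1376] turn [0.09 0.07 0.12]
```

Call:
arm_command(commands=[0, -0.003, 0.03, 0, 0, 0, 0, 0, -0.003, 0.065, 0, 0, 0, 0, 0, -0.003, 0.08, 0, 0, 0, 0, 0, -0.003, 0.095, 0, 0, 0, 0, 0, -0.003, 0.11, 0, 0, 0, 0, 0, -0.003, 0.125, 0, 0, 0, 0, 0, -0.003, 0.137, 0, 0, 0, 0, 0, -0.003, 0.137, 0, 0, 0, 0])

```text
t: 17.8
eef_pos: [0.6337, 0.1789, 0.0413]
tool_rot: [0.0, 1.0, -0.015, -0.001]
contact_force: [0.6, -0.0, 0.6]
gripper_width: 0.002
grasp_force: 0.3
```

Call:
arm_command(commands=[-0.002, 0, 0, 0, 0, 0, 0, -0.004, 0, 0, 0, 0, 0, 0, -0.005, 0, 0, 0, 0, 0, 0, -0.006, 0, 0, 0, 0, 0, 0, -0.007, 0, 0, 0, 0, 0, 0, -0.007, 0, 0, 0, 0, 0, 0])

```text
t: 18.4
eef_pos: [0.6273, 0.1795, 0.0433]
tool_rot: [-0.0, 1.0, -0.015, 0.0]
contact_force: [-0.6, -0.7, -0.9]
gripper_width: -0.002
grasp_force: 0.0
```

Call:
arm_command(commands=[-0.001, 0, 0, 0, 0, 0, 0, -0.002, 0, 0, 0, 0, 0, 0, -0.002, 0, 0, 0, 0, 0, 0])

```text
t: 18.7
eef_pos: [0.627, 0.1795, 0.0434]
tool_rot: [-0.0, 1.0, -0.015, 0.002]
contact_force: [5.4, -0.3, -3.2]
gripper_width: -0.003
grasp_force: 1.8
```

Call:
arm_command(commands=[-0.001, 0, 0, 0, 0, 0, 0, -0.0015, 0, 0, 0, 0, 0, 0, -0.0015, 0, 0, 0, 0, 0, 0])

```text
t: 19.0
eef_pos: [0.6269, 0.1795, 0.0437]
tool_rot: [-0.001, 1.0, -0.015, 0.003]
contact_force: [8.8, 0.8, -5.2]
gripper_width: 0.003
grasp_force: 2.3
```

Call:
arm_command(commands=[-0.001, 0, 0, 0, 0, 0, 0, -0.0015, 0, 0, 0, 0, 0, 0, -0.0015, 0, 0, 0, 0, 0, 0])

```text
t: 19.3
eef_pos: [0.6255, 0.1793, 0.0436]
tool_rot: [-0.001, 1.0, -0.015, 0.003]
contact_force: [8.2, 0.5, -4.9]
gripper_width: -0.003
grasp_force: 2.3
```

Firm. Next is the −x clip.

Call:
arm_command(commands=[0.02, 0, 0, 0, 0, 0, 0, 0.02, 0, -0.05, 0, 0, 0, 0, 0.02, 0, -0.1, 0, 0, 0, 0, 0.02, 0, -0.137, 0, 0, 0, 0, -0.03, 0, -0.137, 0, 0, 0, 0, -0.08, 0, -0.137, 0, 0, 0, 0, -0.13, 0, -0.137, 0, 0, 0, 0, -0.18, 0, -0.137, 0, 0, 0, 0])

```text
t: 20.1
eef_pos: [0.44, 0.1845, 0.1799]
tool_rot: [0.0, 1.0, -0.015, -0.0]
contact_force: [0.5, 0.8, 1.0]
gripper_width: -0.0
grasp_force: 0.0
```

Call:
arm_command(commands=[-0.03, 0, 0, 0, 0, 0, 0, -0.04, 0, 0, 0, 0, 0, 0, -0.04, 0, 0, 0, 0, 0, 0, -0.04, 0, 0, 0, 0, 0, 0])

```text
t: 20.5
eef_pos: [0.4039, 0.1861, 0.1803]
tool_rot: [-0.0, 1.0, -0.015, 0.001]
contact_force: [-0.4, -0.2, 0.6]
gripper_width: -0.001
grasp_force: 0.0
```

```bash
python3 -c "
from h import *
go(clip('b',.022,.042),Y)
print(np.round(get_obs()['q'],2))
s=read_camera('scene');im=crop(s,280,80,100,120,5);cv2.imwrite('pics/s.png',im[...,::-1])"
```

```text
t 20.5 at [0.4039 0.1861 0.1803] yaw -1.72 F [-0.4 -0.2  0.6] w -0.001 tilt [ 1.2e-03  5.0e-04 -1.0e+00]
shift [0.0035 0.0002 0.1383] turn [-0.03 -0.07 -0.02]
[-0.35  0.17 -0.25  2.12  0.06  0.85 -2.23]
```

View pics/s.png

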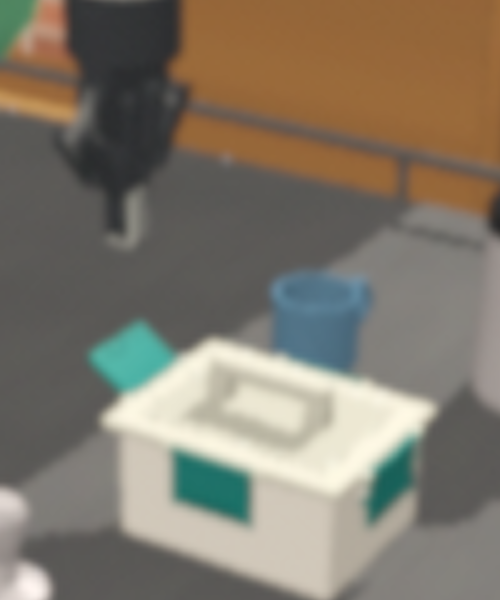

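The −y clip at (212,485) and the +x clip at (392,480) hang flat against the box. Only a faint sliver of the far clip shows and the −x clip still stands out at (135,355). I'll close that one now.

Call:
arm_command(commands=[0.003, 0, 0.03, 0, 0, 0, 0, 0.003, 0, 0.065, 0, 0, 0, 0, 0.003, 0, 0.08, 0, 0, 0, 0, 0.003, 0, 0.095, 0, 0, 0, 0, 0.003, 0, 0.11, 0, 0, 0, 0, 0.003, 0, 0.125, 0, 0, 0, 0, 0.003, 0, 0.138, 0, 0, 0, 0, 0.003, 0, 0.138, 0, 0, 0, 0])

```text
t: 21.35
eef_pos: [0.4058, 0.1853, 0.0403]
tool_rot: [0.001, 1.0, -0.015, -0.001]
contact_force: [-0.2, -0.4, 0.7]
gripper_width: -0.001
grasp_force: 0.0
```

Call:
arm_command(commands=[0.002, 0, 0, 0, 0, 0, 0, 0.004, 0, 0, 0, 0, 0, 0, 0.005, 0, 0, 0, 0, 0, 0, 0.006, 0, 0, 0, 0, 0, 0, 0.007, 0, 0, 0, 0, 0, 0, 0.007, 0, 0, 0, 0, 0, 0])

```text
t: 21.95
eef_pos: [0.413, 0.1857, 0.0423]
tool_rot: [-0.0, 1.0, -0.015, 0.0]
contact_force: [-1.6, -0.4, -0.3]
gripper_width: 0.002
grasp_force: 0.6
```

Call:
arm_command(commands=[0.001, 0, 0, 0, 0, 0, 0, 0.002, 0, 0, 0, 0, 0, 0, 0.002, 0, 0, 0, 0, 0, 0])

```text
t: 22.25
eef_pos: [0.4143, 0.1857, 0.0421]
tool_rot: [0.0, 1.0, -0.015, -0.0]
contact_force: [-4.7, 0.5, 2.2]
gripper_width: 0.0
grasp_force: 0.0
```

Call:
arm_command(commands=[0.001, 0, 0, 0, 0, 0, 0, 0.0015, 0, 0, 0, 0, 0, 0, 0.0015, 0, 0, 0, 0, 0, 0])

```text
t: 22.55
eef_pos: [0.4143, 0.1856, 0.042]
tool_rot: [0.0, 1.0, -0.014, -0.001]
contact_force: [-8.9, -0.4, 7.0]
gripper_width: 0.002
grasp_force: 0.0
```

Call:
arm_command(commands=[0.001, 0, 0, 0, 0, 0, 0, 0.0015, 0, 0, 0, 0, 0, 0, 0.0015, 0, 0, 0, 0, 0, 0])

```text
t: 22.85
eef_pos: [0.4153, 0.1857, 0.042]
tool_rot: [0.001, 1.0, -0.014, -0.002]
contact_force: [-10.8, 0.2, 7.7]
gripper_width: 0.001
grasp_force: 0.0
```

Call:
arm_command(commands=[-0.03, 0, 0, 0, 0, 0, 0, -0.03, 0, 0, 0, 0, 0, 0, -0.03, 0, -0.05, 0, 0, 0, 0, -0.03, 0, -0.1, 0, 0, 0, 0, -0.03, 0, -0.138, 0, 0, 0, 0, -0.03, 0.04, -0.138, 0, 0, 0, 0, -0.03, 0.09, -0.138, 0, 0, 0, 0, -0.03, 0.14, -0.138, 0, 0, 0, 0])

```text
t: 23.65
eef_pos: [0.385, 0.0452, 0.1812]
tool_rot: [-0.0, 1.0, -0.014, 0.002]
contact_force: [0.9, -0.8, -0.9]
gripper_width: -0.002
grasp_force: 0.0
```

Call:
arm_command(commands=[0, 0.05, 0, 0, 0, 0, 0, 0, 0.1, 0, 0, 0, 0, 0, 0, 0.15, 0, 0, 0, 0, 0, 0, 0.2, 0, 0, 0, 0, 0, 0, 0.2, 0, 0, 0, 0, 0])

```text
t: 24.15
eef_pos: [0.378, -0.1603, 0.181]
tool_rot: [0.002, 1.0, -0.02, 0.002]
contact_force: [-0.1, -0.3, -0.3]
gripper_width: -0.002
grasp_force: 0.0
```

```bash
python3 -c "
from h import *
go([.5,0,.2],-1.7)
c=read_camera('top');s=read_camera('scene')
q=R.from_euler('z',-1.7,degrees=True).apply([[.0885,-.0685,0],[.0885,.0685,0],[-.0885,.0685,0],[-.0885,-.0685,0]])+[.521,.182,.088]
for cam in(c,s):
  p=proj(cam,q);print(rect(ray(cam,edges(cam,p),.088)))
  h=cv2.cvtColor(cam['img'],cv2.COLOR_RGB2HSV);m=cv2.inRange(h,(78,90,40),(97,255,255));k,_,st,ce=cv2.connectedComponentsWithStats(m)
  print([(st[i].tolist(),ce[i].round(1).tolist()) for i in range(1,k) if st[i,4]>3])
im=np.zeros((600,800,3),np.uint8);im[:,:400]=crop(c,239,167,57,86,7)[:600,:399][:,:400] if 0 else cv2.resize(crop(c,228,160,80,120,5),(400,600));im[:,400:]=crop(s,300,100,80,120,5);cv2.imwrite('pics/f.png',im[...,::-1])"
```

```text
t 24.15 at [ 0.378  -0.1603  0.181 ] yaw -2.24 F [-0.1 -0.3 -0.3] w -0.002 tilt [ 0.0035 -0.0032 -1.    ]
shift [ 0.1157 -0.1649 -0.0191] turn [ 0.18 -0.21 -0.54]
(array([0.5198, 0.1804]), np.float64(-1.75), array([0.1397, 0.179 , 0.1395, 0.1787]))
[([244, 206, 1, 9, 9], [244.0, 210.0]), ([287, 207, 2, 17, 29], [287.4, 214.4]), ([264, 242, 8, 1, 8], [267.5, 242.0])]
(array([0.5252, 0.1821]), np.float64(-1.99), array([0.1418, 0.183 , 0.1421, 0.199 ]))
[([354, 169, 9, 14, 70], [358.5, 175.2]), ([316, 171, 14, 13, 125], [322.4, 177.2])]
```

View pics/f.png

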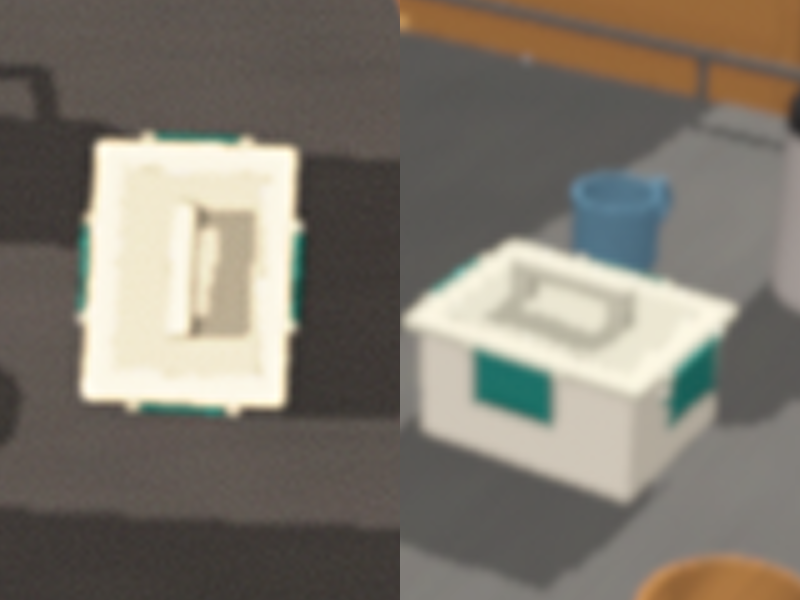

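Top view: the plate is square on the box and only thin teal slivers show at (197,135), (84,265), (298,275) and (185,408), so all clips hang down. I'll check numerically how far each sliver extends past its hinge line.

```bash
python3 -c "
from h import *
c=read_camera('top');g=c['img'].astype(float)
L[:]=[.5203,.1808]
t=np.clip((g[...,1]+g[...,2])/2-g[...,0],0,None)
for k in 'abcd':
  d=np.arange(-.012,.0301,.003);tot=0
  ex=clip(k,.03,.084)-clip(k,0,.084);n=np.array([-ex[1],ex[0],0])/.03
  for w in(-.015,-.007,0,.007,.015):
    p=proj(c,[clip(k,x,.084)+n*w for x in d]);tot=tot+map_coordinates(t,[p[:,1],p[:,0]],order=1)
  print(k,(tot/5).round(0).astype(int).tolist())
print((d*1000).round().astype(int))"
```

```text
a [0, 0, 0, 1, 21, 26, 10, 0, 0, 0, 0, 0, 0, 0, 0]
b [0, 0, 0, 1, 21, 31, 12, 0, 0, 0, 0, 0, 0, 0, 0]
c [0, 0, 0, 4, 24, 34, 11, 2, 0, 0, 0, 0, 0, 0, 0]
d [0, 0, 0, 6, 24, 44, 26, 3, 0, 0, 0, 0, 0, 0, 0]
[-12  -9  -6  -3   0   3   6   9  12  15  18  21  24  27  30]
```

All four slivers end about 5–6 mm past the hinge, alike on every side, so the clips are shut. The robot is clear of everything.

```bash
python3 -c "
from station import *
print(hand_in())"
```

```text
the job is handed in; nothing more can be done
None
```

The lid is home on the box and, from the camera checks, all four clips are shut. The box moved only a few millimetres, nothing is held, and the job was handed in at about 24 s; no verdict came back.

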